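# Jog the pasta sheeter clear and hold its sprung guard open

### The arm

A 6-joint arm with a two-finger parallel gripper is mounted at the origin on the work surface. World frame = base frame: x ahead of the robot, y to its left, z up, the work surface at z = 0. Lengths are in m, angles in rad, forces in N, time in s.
With the tool pointing down it reaches from about 0.3 to 0.85 m from the base axis. Payload 4.2 kg.
Tool frame: the origin (TCP) lies between the finger pads, 19 mm behind the fingertips; this is the grasp point; z points along the fingers, y is the line along which they close (so a half turn about z gives the same grasp; the last joint's range is limited). The gripper opens to 91 mm and grips with 3 to 60 N. Pads are 32 mm wide; open, the fingers measure 118 mm over their backs; the gripper's body (76 mm by 178 mm) begins 60 mm behind the grasp point.
Start: joints at [-1.238, 0.32, 1.565, -0, 1.257, -0.02], TCP at [0.199, -0.54, 0.233] pointing down, gripper open.
Joint ranges: [-3.11, 3.11], [-0.84, 2.01], [0.21, 2.61], [-1.34, 4.49], [0.05, 2.63], [-2.56, 2.56]. Speed limits (rad/s): [2.57, 2.57, 3.14, 3.14, 3.14, 3.14].

### API

Orientations are given as [roll, pitch, yaw] about the fixed x, y, z axes, in that order (R = Rz(yaw) Ry(pitch) Rx(roll)).
In Python, from bench import manip, optics, workorder, nets gives the robot as it stands.
- The arm moves only by the tool send_rows, never from a script. Its argument "motion" is one flat list of numbers, 7 for each row, row after row: the shift along the tool's x, y, z normalised to -1 to 1, where 1 is 250 mm, then the turn, a rotation vector about the tool's x, y, z normalised to -1 to 1, where 1 is 90 degrees, then the opening, from -1 (shut) to 1 (fully open). In form: [x, y, z, wx, wy, wz, gripper, x, y, z, wx, wy, wz, gripper, ...]. A call has 1 to 12 rows; each row is the pose to reach, as a shift and turn from the pose commanded when the call began, along the tool's axes at that moment; what a row does not reach only later rows make up. A row lasts 1/8 s, in which the tool goes at most 62.5 mm and 10.7 degrees, less where a joint would pass 70% of its speed; a pose out of reach is approached as far as the arm can. A call with a number of a shift or a turn outside -1 to 1 is refused whole. A call with a gripper value outside its range is refused whole. The fingers move at their own pace and stop on an object; "grip_force" is the grip in N (left out, the last holds). Time passes only in rows, so rows that repeat a pose let the fingers close. It gives the time, the measured TCP pose, the force, the opening and the grip force at its end, in the units of the state.
- manip.sense(): the state, without advancing time (a new reading comes with each control period).
- optics.capture(name): name is "scene" or "top"; returns a dict with "color" (420x560x3 uint8, red, green, blue), "fx", "fy", "cx", "cy" (pixels), "view" (4x4, takes a point from world to camera coordinates). Camera axes: x right, y up, looking along -z (the intrinsics and any distortion apply to the point x, -y, -z); pixel columns grow to the right and rows downward; lengths in m; the calibration is good to about 2 mm. A picture is of the moment at which its call begins. There is no depth.
- workorder.job_done(): hands the job in; it is judged then, once.
Trained networks look in the newest picture that a camera, given by its name, has taken for a name from the list of things; names that differ only in an ending like _2 or _b are one class to them, and where a whole thing is asked for, a point or a joint stands for the part that bears it (a point fixed in the world has none). Each returns a list of dicts, best first, with "conf" (0 to 1); they miss things now and then, are a little off and sometimes report something else, mostly with a low value. They report only what shows in the picture. A call takes as long as a camera call.
- nets.search_frame(thing, camera): "box" ([left, top, right, bottom] in pixels, round what is visible of it).
- nets.mark_of(thing, camera): "pixel" ([row, column] in pixels: a listed point, or the origin of a listed thing).
The state is a dict: "time_s": time; "joint_pos": joint angles; "joint_velocities": joint speeds; "joint_efforts": joint torques, N m; "position": TCP position; "tool_rot": TCP orientation; "ft_force": force on the tool from outside, world axes, zero at the start; "wrist_torque": the same for the moment, N m; "width": opening from 0.0 (shut) to 1.0 (fully open); "grip_force": force on a finger pad.
Only numpy, scipy, OpenCV 4.12 (cv2) and the standard library are available. Lean on these libraries where they do the work, as an engineer would, in place of code of your own. Each camera call takes 0.05 s, during which the arm holds its last target. There are 200 camera calls.

### The job

Clear the pasta sheeter for scraping: with its guard shut, turn the black jog knob on the motor housing clockwise to its stop, keep it there for about a second to run the last dough through, and let it spring back. Then lift the clear guard over the rollers by its front bar to 60 degrees from shut and hold it still there while a colleague scrapes the rollers; it would snap shut if let go, so finish while still holding it. Leave the other things on the counter and the turntable where they are, and never run the rollers with the guard open.

Things in the scene. Friction and masses are not known exactly. Their poses are not given: they have to be found in the camera images.
- sheeter: electric pasta sheeter, fixed: two aluminium rollers in a steel bay (252 mm wide along y, 165 deep along x, cheeks 152 tall) with a white motor housing (170 along x, 124 along y, flat top 136 mm above the counter) on its -y side. Origin on the counter under the bay's middle; -x is its front (the guard's bar side, towards the robot), y left, z up; turned about z by up to 0.25 rad
- knob_grip (a point): on the vertical axis of the black jog knob on the motor housing, 26 mm above the housing's top; at x -10, y -190, z 162 mm of the sheeter. The knob is a bar grip 44 mm long, 15 wide, from 6 mm (top of its 46 mm round skirt) to 34 mm above the housing. At rest the bar lies along the sheeter's x: pinch it across y. A TCP at this point has its tips 7 mm above the housing
- jog_knob (a joint): jog knob angle (rad): 0 at rest, grows as it is turned clockwise seen from above, hard stop at 1.05 (60 degrees). A spring turns it back to 0 when let go; it takes 0.04 N m to start and 0.12 N m at the stop
- guard_bar (a point): middle of the guard's lifting bar: a steel rod 10 mm thick, 238 mm long along the sheeter's y, the front edge of the guard. Guard shut: x -110, y 0, z 157 mm of the sheeter. Round its middle it is free: the guard's 8 mm cross rod begins 46 mm behind it, so open the fingers to 60 mm at most; the infeed plate lies 25 mm below it, nothing is in front. Side rods run back from its ends
- guard_hinge (a point): middle of the guard's hinge axis, which runs along the sheeter's y; at x = 72 mm, y = 0, 157 mm above the counter. The bar swings about it on a radius of 182 mm
- guard (a joint): opening angle of the clear guard over the rollers: 0 shut (level), grows as the bar is lifted up and back, pi/2 would be upright, end stop at 1.5 rad. Its own weight (0.3 to 0.55 kg) and a torsion spring shut it from any angle: lifting takes 2 to 5 N at the bar
- canister: clear acrylic canister with a wooden lid, 100 mm across, 173 mm tall, on the turntable; origin under its centre. Leave alone
- crock: white stoneware crock holding wooden spoons, 108 mm across, 135 mm to its rim (spoons to 270 mm), on the turntable; origin under its centre. Leave alone
- pot_lid: aluminium pot lid with a knob, 140 mm across, 44 mm tall, on the turntable; origin under its centre. Leave alone
- scraper: steel dough scraper with a dark wooden grip lying flat, 110 x 150 x 18 mm, on the near side of the motor housing; origin under its centre. Leave alone
- spatula: green silicone spatula lying flat, 300 x 58 x 12 mm, to the right of the sheeter; origin under its middle. Leave alone
- shaker: steel flour shaker with a side handle, 74 mm across, 124 mm tall, behind the sheeter; origin under its centre. Leave alone
- bowl: small steel bowl, 124 mm across, 55 mm tall, behind the sheeter; origin under its centre. Leave alone

How it is judged:
On the way, in this order (a step that is already met when the one before it is completed fails the run):
1. with the guard shut, the jog knob is held at its stop for at least 0.6 s (value of joint jog_knob above 0.96 rad and value of joint guard below 0.05 rad), for 0.6 s.
2. the knob is let go and has sprung back (value of joint jog_knob below 0.1 rad and contact force between jog_knob and the fingers below 0.05 N), for 0.2 s.
3. the fingers have lifted the guard off its rest (value of joint guard above 0.35 rad and contact force between guard and the fingers above 0.5 N), for 0.1 s.
At the end, for the whole second after the job is handed in: The guard stands still at 60 degrees from shut, within 6 degrees (0.942 to 1.152 rad, under 0.1 rad/s), carried by the fingers (over 0.5 N) and nothing else; the jog knob is back at rest (under 0.1 rad); the seven loose things are within 30 mm of where they stood (value of joint guard between 0.942 and 1.152 rad and velocity of joint guard between -0.1 and 0.1 rad/s and contact force between guard and the fingers above 0.5 N and value of joint jog_knob below 0.1 rad and distance of each of canister, crock, pot_lid, scraper, spatula, shaker, bowl from where it was at the start of the episode below 0.03 m and contact force between guard and canister below 0.1 N and contact force between guard and crock below 0.1 N and contact force between guard and pot_lid below 0.1 N and contact force between guard and scraper below 0.1 N and contact force between guard and spatula below 0.1 N and contact force between guard and shaker below 0.1 N and contact force between guard and bowl below 0.1 N); the arm keeps its last pose, push and grip.
It fails at once if the rollers are run (knob past 0.3 rad) with the guard open (past 0.15 rad) (value of joint jog_knob above 0.3 rad and value of joint guard above 0.15 rad).
It fails at once if a thing on the counter or the turntable is moved by more than 30 mm or knocked over (distance of any of canister, crock, pot_lid, scraper, spatula, shaker, bowl from where it was at the start of the episode above 0.03 m or angle between any of canister, crock, shaker, bowl's own z axis and vertical above 0.5 rad).
It also fails if it takes over 50 s, if anything falls off the work surface, if the arm or the gripper's body presses on something with over 40 N, if the wrist force passes 120 N, or if a joint passes its speed limit or range.

## Working session

There is one attempt and no reset: what is moved stays moved. The work goes in short steps, Python scripts to look and compute and a tool call to move; the robot and the scene stay as the last step left them, time stands still between calls to the robot, and variables do not carry over. Pictures are saved under pics/ and viewed, at most 10 in all, crops included, and the job is handed in when it is done.

Besides the shell and the picture viewer there is one more tool, called after "Call:" as name(argument=value, ...) on one line, values as JSON. send_rows: Moves the arm, as the interface text tells. Scaled input: -1 to 1 covers 250 mm each way for a shift and 90 degrees each way for a turn. Its arguments: {"type":"object","properties":{"motion":{"type":"array","items":{"type":"number","minimum":-1,"maximum":1}},"grip_force":{"type":"number"}},"required":["motion"]}

```bash
mkdir -p pics; ls; cat > h.py <<'E'
import numpy as np, cv2
from bench import manip, optics, workorder, nets
E
python3 - <<'E'
from h import *
s=manip.sense(); print(s)
for c in ("scene","top"):
    p=optics.capture(c); cv2.imwrite(f"pics/{c}0.png",p["color"][:,:,::-1])
    print(c,[k for k in p],p["fx"],p["fy"],p["cx"],p["cy"]); print(np.array(p["view"]).round(4).tolist())
    for t in ("knob_grip","guard_bar","guard_hinge","sheeter","scraper","canister","crock","pot_lid"):
        print(t,nets.mark_of(t,c)[:2])
E
```

```text
pics
{'time_s': 0.0, 'joint_pos': array([-1.23800405e+00,  3.20287573e-01,  1.56563413e+00, -2.32804620e-05,
        1.25738239e+00, -2.00181105e-02]), 'joint_velocities': array([-2.59013228e-04, -9.00985203e-05, -4.63264819e-04,  1.37133815e-03,
        1.32292278e-03, -3.07776620e-04]), 'joint_efforts': array([-1.29052671e-03, -4.12460876e+01, -2.31976479e+01,  7.24561675e-02,
        4.57597047e-02, -1.54539962e-04]), 'position': array([ 0.19852085, -0.53916362,  0.23194016]), 'tool_rot': array([-3.13988111e+00, -1.21279408e-05,  3.52817576e-01]), 'ft_force': array([ 0.73726343,  0.43563404, -0.99000022]), 'wrist_torque': array([-0.01471904, -0.00869054, -0.02614671]), 'grip_force': 0.0, 'width': 0.9972569105430569}
scene ['color', 'fx', 'fy', 'cx', 'cy', 'view'] 392.36845314933845 392.36845314933845 277.503115882332 211.85777297786527
[[0.3176, 0.9481, 0.0155, -0.1773], [-0.8022, 0.2599, 0.5374, 0.3737], [0.5055, -0.1831, 0.8432, -1.4369], [0.0, 0.0, 0.0, 1.0]]
knob_grip [{'pixel': [217.9, 227.6], 'conf': 0.59}]
guard_bar [{'pixel': [166.7, 281.3], 'conf': 0.57}]
guard_hinge [{'p
[... 199 characters left out ...]
'pixel': [168.2, 283.1], 'conf': 0.5}]
pot_lid [{'pixel': [185.8, 369.9], 'conf': 0.98}]
top ['color', 'fx', 'fy', 'cx', 'cy', 'view'] 532.76202870108 532.76202870108 282.04126512950137 210.40944568728435
[[-0.0058, -1.0, 0.0081, 0.0175], [0.9985, -0.0053, 0.0545, -0.5313], [-0.0545, 0.0084, 0.9985, -1.6021], [0.0, 0.0, 0.0, 1.0]]
knob_grip [{'pixel': [204.4, 338.9], 'conf': 0.49}]
guard_bar [{'pixel': [241.7, 267.6], 'conf': 0.89}]
guard_hinge [{'pixel': [177.2, 262.4], 'conf': 0.87}]
sheeter []
scraper [{'pixel': [287.5, 363.3], 'conf': 0.68}]
canister [{'pixel': [238.9, 124.0], 'conf': 0.73}]
crock [{'pixel': [176.8, 143.1], 'conf': 0.73}]
pot_lid [{'pixel': [223.3, 175.4], 'conf': 0.95}]
```

View pics/scene0.png

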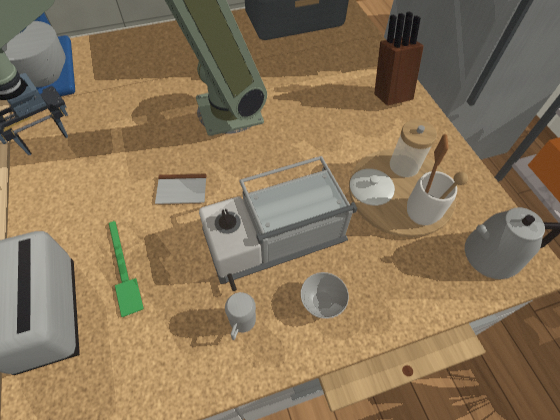

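View pics/top0.png

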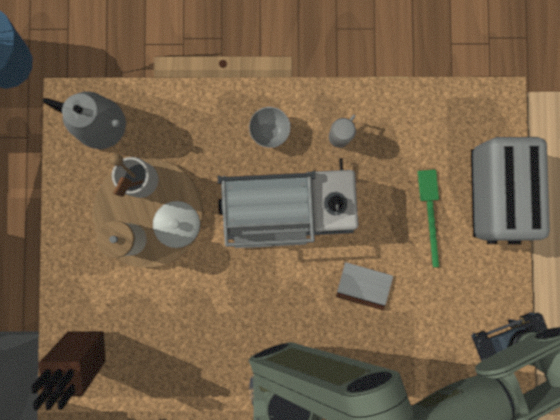

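```bash
cat >> h.py <<'E'
from scipy.optimize import least_squares
def proj(p,P):
    q=np.c_[P,np.ones(len(P))]@np.array(p["view"]).T
    return np.c_[p["cy"]-p["fy"]*q[:,1]/-q[:,2], p["cx"]+p["fx"]*q[:,0]/-q[:,2]]
PTS={"knob_grip":(-.010,-.190,.162),"guard_bar":(-.110,0,.157),"guard_hinge":(.072,0,.157),"sheeter":(0,0,0)}
def s2w(v,P):
    c,s=np.cos(v[2]),np.sin(v[2]); P=np.atleast_2d(P)
    return P@np.array([[c,s,0],[-s,c,0],[0,0,1]])+[v[0],v[1],0]
E
python3 - <<'E'
from h import *
obs=[]
for c in ("scene","top"):
    p=optics.capture(c)
    for t in PTS:
        r=nets.mark_of(t,c)
        if r: obs.append((c,t,p,r[0]["pixel"],r[0]["conf"]))
f=lambda v:np.concatenate([(proj(p,s2w(v,PTS[t]))[0]-px) for c,t,p,px,k in obs])
r=least_squares(f,[.5,.0,0],loss="soft_l1",f_scale=2)
print(r.x)
for o,e in zip(obs,f(r.x).reshape(-1,2)): print(o[0],o[1],o[3],o[4],e.round(1))
for t in PTS: print(t,s2w(r.x,PTS[t]))
E
```

```text
[0.54343795 0.05897813 0.13342663]
scene knob_grip [215.7, 227.4] 0.59 [4.7 2.3]
scene guard_bar [169.9, 278.1] 0.88 [-1.5  1.3]
scene guard_hinge [218.7, 306.7] 0.9 [-0.1  4.1]
scene sheeter [229.9, 295.0] 0.73 [-2.3 -0.4]
top knob_grip [128.2, 269.2] 0.69 [69.1 65.8]
top guard_bar [244.6, 270.8] 0.71 [-1.8  1.1]
top guard_hinge [177.5, 261.1] 0.85 [0.2 1.7]
knob_grip [[ 0.55880274 -0.13066344  0.162     ]]
guard_bar [[0.43441564 0.04434471 0.157     ]]
guard_hinge [[0.614798   0.06855637 0.157     ]]
sheeter [[0.54343795 0.05897813 0.        ]]
```

The scene view shows the sheeter at about (275,225) with its knob at (227,218). The top view shows the bay at (221–313, 175–245) and the knob at (336,204). I rejected the top-view knob hit at (269,128) because that is the bowl. Next I'll refine the fit and overlay the model.

```bash
python3 - <<'E'
from h import *
obs=[];ps={}
for c in ("scene","top"):
  for i in range(8):
    p=optics.capture(c); ps[c]=p
    for t in PTS:
        for r in nets.mark_of(t,c)[:1]:
            if r["conf"]>.3: obs.append((c,t,p,r["pixel"],r["conf"]))
f=lambda v:np.concatenate([(proj(p,s2w(v,PTS[t]))[0]-px) for c,t,p,px,k in obs])
r=least_squares(f,[.54,.06,.08],loss="cauchy",f_scale=1.5)
print(r.x, manip.sense()["time_s"])
for c in ps:
  for t in PTS:
    a=np.array([o[3] for o in obs if o[0]==c and o[1]==t])
    if len(a): print(c,t,len(a),np.median(a,0),(proj(ps[c],s2w(r.x,PTS[t]))[0]).round(1))
for c,(y0,x0,h,w) in {"scene":(140,180,140,190),"top":(150,200,120,180)}.items():
    k=4; im=cv2.resize(ps[c]["color"][y0:y0+h,x0:x0+w,::-1],None,fx=k,fy=k,interpolation=cv2.INTER_CUBIC)
    def D(P,col):
        q=(proj(ps[c],s2w(r.x,np.array(P)))[:,::-1]-[x0,y0]+.5)*k
        cv2.polylines(im,[q.round().astype(int)],False,col,1)
    D([(-.11,-.119,.157),(-.11,.119,.157)],(0,0,255))
    D([(.0825,-.126,.152),(.0825,.126,.152),(-.0825,.126,.152),(-.0825,-.126,.152),(.0825,-.126,.152)],(255,0,0))
    D([(-.032,-.19,.17),(.012,-.19,.17)],(0,255,255))
    D([(-.010+.023*np.cos(a),-.19+.023*np.sin(a),.142) for a in np.linspace(0,6.3,30)],(0,255,0))
    cv2.imwrite(f"pics/{c}1.png",im)
E
```

```text
[0.54328703 0.05519643 0.06098793] 5.4
scene knob_grip 8 [215.55 225.85] [216.4 226.6]
scene guard_bar 6 [167.95 280.15] [167.8 280.7]
scene guard_hinge 8 [219.4 307.2] [219.7 307.6]
scene sheeter 8 [229.4  293.95] [227.9 293.4]
top knob_grip 8 [201.85 337.15] [202.3 336.6]
top guard_bar 8 [243.75 270.1 ] [243.1 270.4]
top guard_hinge 8 [177.55 264.3 ] [177.6 266.1]
```

View pics/scene1.png

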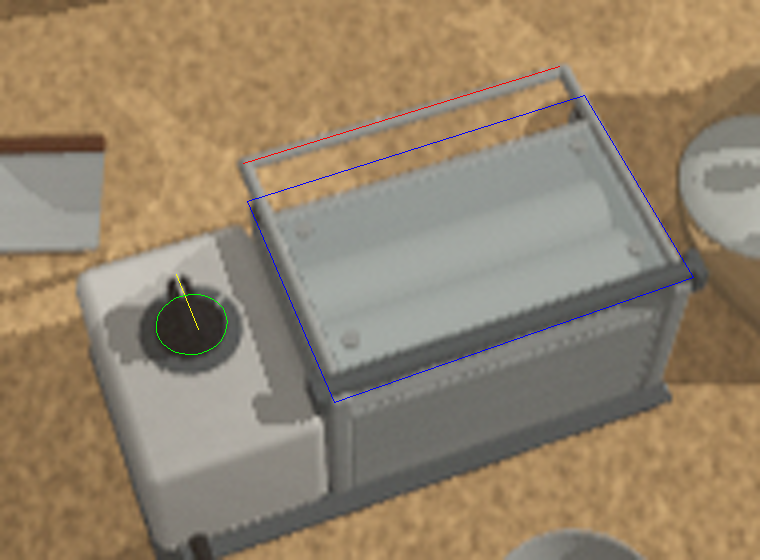

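View pics/top1.png

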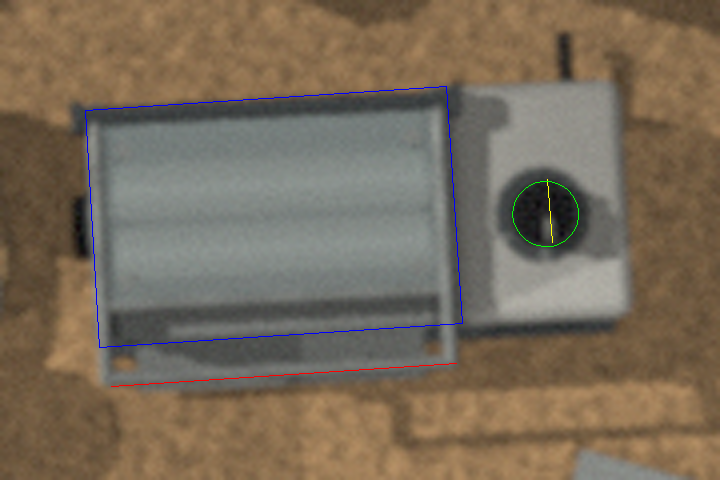

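The overlay matches both views to about 2 mm: bar, bay and knob line up, and the yaw is about 0.06. Next I'll compute the approach to the knob.

```bash
cat >> h.py <<'E'
from scipy.spatial.transform import Rotation as R
V=np.array([.5433,.0552,.060])
def rel(p,rpy,cur=None):
    s=manip.sense(); p0,r0=cur or (s["position"],s["tool_rot"])
    A=R.from_euler("xyz",r0); B=R.from_euler("xyz",rpy)
    return (A.inv().apply(np.array(p)-p0)/.25).round(4),((A.inv()*B).as_rotvec()/(np.pi/2)).round(4)
E
python3 - <<'E'
from h import *
k=s2w(V,PTS["knob_grip"])[0];b=s2w(V,PTS["guard_bar"])[0];print(k,b)
cur=(np.array([.199,-.54,.233]),[np.pi,0,.3528])
for z in (.26,.162): print(rel([k[0],k[1],z],[np.pi,0,.06],cur))
E
```

```text
[ 0.54471116 -0.13505774  0.162     ] [0.43349794 0.04860396 0.157     ]
(array([ 1.8573, -1.0422, -0.108 ]), array([-0.    , -0.    ,  0.1864]))
(array([ 1.8573, -1.0422,  0.284 ]), array([-0.    , -0.    ,  0.1864]))
```

Call:
send_rows(motion=[0.22,-0.12,-0.1,0,0,0.1,0.15,0.44,-0.24,-0.1,0,0,0.186,0.15,0.66,-0.37,-0.1,0,0,0.186,0.15,0.87,-0.49,-0.1,0,0,0.186,0.15,0.97,-0.55,-0.1,0,0,0.186,0.15])

```text
time_s: 6.02
position: [0.3801, -0.3245, 0.258]
tool_rot: [3.142, -0.001, 0.063]
ft_force: [-0.4, -1.3, 0.7]
width: 0.583
grip_force: 0.0
```

```bash
python3 - <<'E'
from h import *
s=manip.sense();print(s["position"],s["tool_rot"],s["width"],s["joint_pos"])
print(rel([.5447,-.135,.262],[np.pi,0,.06]))
E
```

```text
[ 0.38013617 -0.32448326  0.25800934] [ 3.14155584e+00 -6.43651087e-04  6.29538580e-02] 0.5828143579789435 [-7.29864791e-01  1.84440882e-01  1.68606069e+00  4.52908370e-04
  1.27061314e+00  7.77843870e-01]
(array([ 0.7046, -0.715 , -0.0155]), array([ 0.    , -0.0004,  0.0019]))
```

Call:
send_rows(motion=[0.17,-0.18,0,0,0,0,0.1,0.34,-0.36,0,0,0,0,0.1,0.52,-0.54,0,0,0,0,0.1,0.68,-0.7,0,0,0,0,0.1,0.707,-0.727,0,0,0,0,0.1,0.707,-0.727,0,0,0,0,0.1,0.707,-0.727,0,0,0,0,0.1])

```text
time_s: 6.9
position: [0.5432, -0.1358, 0.2578]
tool_rot: [3.141, 0.001, 0.059]
ft_force: [0.4, -0.3, 0.6]
width: 0.549
grip_force: 0.0
```

```bash
python3 - <<'E'
from h import *
p=optics.capture("scene")
s=manip.sense();print(s["position"],s["tool_rot"],s["width"],s["joint_pos"])
print(rel([.5447,-.135,.162],[np.pi,0,.06]))
cv2.imwrite("pics/s2.png",cv2.resize(p["color"][120:270,150:350,::-1],None,fx=4,fy=4))
E
```

```text
[ 0.54325227 -0.13590931  0.25789683] [3.14110327e+00 2.57176567e-04 5.87830061e-02] 0.5536413351948977 [-2.65373831e-01  2.81239600e-01  1.55595700e+00 -5.65758261e-04
  1.30448400e+00  1.24678834e+00]
(array([ 0.0061, -0.0035,  0.3836]), array([ 0.0003,  0.0002, -0.0008]))
```

View pics/s2.png

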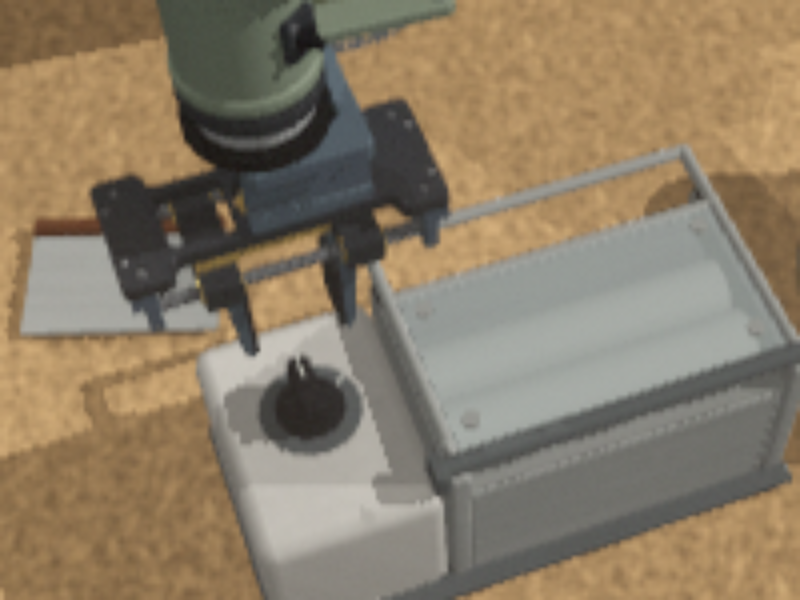

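The fingers, at crop (245,350) and (345,320), straddle the knob's axis at (303,400). I'll descend and pinch.

Call:
send_rows(motion=[0.005,-0.003,0.12,0,0,0,0.1,0.005,-0.003,0.24,0,0,0,0.1,0.005,-0.003,0.33,0,0,0,0.1,0.005,-0.003,0.378,0,0,0,0.1,0.005,-0.003,0.378,0,0,0,0.1,0.005,-0.003,0.378,0,0,0,-1,0.005,-0.003,0.378,0,0,0,-1,0.005,-0.003,0.378,0,0,0,-1,0.005,-0.003,0.378,0,0,0,-1,0.005,-0.003,0.378,0,0,0,-1,0.005,-0.003,0.378,0,0,0,-1], grip_force=20)

```text
time_s: 8.32
position: [0.5456, -0.135, 0.1637]
tool_rot: [3.139, -0.001, 0.06]
ft_force: [-0.1, -5.4, 1.8]
width: 0.166
grip_force: 20.0
```

Width reads 15 mm, so the bar is held. I'll turn it clockwise 63° and hold.

Call:
send_rows(motion=[0,0,0,0,0,0.11,-1,0,0,0,0,0,0.22,-1,0,0,0,0,0,0.33,-1,0,0,0,0,0,0.44,-1,0,0,0,0,0,0.55,-1,0,0,0,0,0,0.64,-1,0,0,0,0,0,0.68,-1,0,0,0,0,0,0.69,-1,0,0,0,0,0,0.69,-1,0,0,0,0,0,0.69,-1])

```text
time_s: 9.57
position: [0.5454, -0.1353, 0.1637]
tool_rot: [3.14, -0.003, -1.019]
ft_force: [-1.5, -5.8, 1.5]
width: 0.17
grip_force: 20.2
```

```bash
python3 - <<'E'
from h import *
s=manip.sense();print(s["tool_rot"],s["width"],s["joint_pos"],s["wrist_torque"],s["ft_force"])
E
```

```text
[ 3.13982349 -0.00340959 -1.01944079] 0.17017779686225246 [-0.26165945  0.35108031  1.70124324 -0.00409674  1.08801192  2.3304803 ] [-0.98959141  0.18662532  0.74480777] [-1.51687816 -5.77199117  1.52054409]
```

Yaw has turned 1.08 rad and the torque is 0.74 N m, well above the spring, so the knob is on its stop. I'll hold it, then open the fingers.

Call:
send_rows(motion=[0,0,0,0,0,0,-1,0,0,0,0,0,0,-1,0,0,0,0,0,0,-1,0,0,0,0,0,0,-1,0,0,0,0,0,0,-1,0,0,0,0,0,0,-1,0,0,0,0,0,0,0.6,0,0,0,0,0,0,0.6,0,0,0,0,0,0,0.6,0,0,0,0,0,0,0.6])

```text
time_s: 10.82
position: [0.5453, -0.1329, 0.1631]
tool_rot: [-3.141, 0.002, -1.024]
ft_force: [0.2, -0.3, 0.0]
width: 0.571
grip_force: 0.0
```

```bash
python3 - <<'E'
from h import *
p=optics.capture("top")
s=manip.sense();print(s["position"],s["tool_rot"],s["width"],s["wrist_torque"],s["ft_force"])
b=s2w(V,PTS["guard_bar"])[0]
print(rel([.5454,-.135,.29],s["tool_rot"]),[rel([b[0],b[1],z],[np.pi,0,.06+np.pi/2]) for z in (.26,.157)])
E
```

```text
[ 0.54537887 -0.13295613  0.16309469] [-3.14078962e+00  1.45170225e-03 -1.02358211e+00] 0.6140832524737245 [0.14659286 0.0385333  0.06373294] [-1.52550352  0.37751821 -0.38238169]
(array([ 0.0063,  0.0038, -0.5076]), array([0., 0., 0.])) [(array([-0.8536,  0.004 , -0.3864]), array([-1.4000e-03, -4.0000e-04, -1.6898e+00])), (array([-0.853 ,  0.0043,  0.0256]), array([-1.4000e-03, -4.0000e-04, -1.6898e+00]))]
```

The knob is free. I'll lift, then move to above the bar while turning.

Call:
send_rows(motion=[0,0,-0.2,0,0,0,0.4,0,0,-0.42,0,0,0,0.3,0,0,-0.5,0,0,-0.11,0.2,-0.1,0,-0.5,0,0,-0.22,0.2,-0.24,0,-0.5,0,0,-0.33,0.2,-0.38,0,-0.5,0,0,-0.44,0.2,-0.52,0,-0.5,0,0,-0.55,0.2,-0.66,0,-0.5,0,0,-0.66,0.2,-0.78,0,-0.5,0,0,-0.77,0.2,-0.853,0.004,-0.5,0,0,-0.88,0.2,-0.853,0.004,-0.5,0,0,-0.96,0.2])

```text
time_s: 12.25
position: [0.4325, 0.0494, 0.2884]
tool_rot: [-3.14, -0.001, 0.491]
ft_force: [-0.8, 0.4, 0.8]
width: 0.594
grip_force: 0.0
```

```bash
python3 - <<'E'
from h import *
s=manip.sense()
print(s["position"],s["tool_rot"])
print(rel([.4335,.0486,.24],[np.pi,0,.06+np.pi/2]))
E
```

```text
[0.43250012 0.04937117 0.28840658] [-3.14015736e+00 -6.86972604e-04  4.91183886e-01]
(array([0.0019, 0.0049, 0.1936]), array([-6.000e-04, -9.000e-04, -7.255e-01]))
```

Call:
send_rows(motion=[0,0.003,0.05,0,0,-0.11,0.2,0,0.003,0.1,0,0,-0.22,0.2,0,0.003,0.15,0,0,-0.33,0.2,0,0.003,0.19,0,0,-0.44,0.2,0,0.003,0.19,0,0,-0.55,0.2,0,0.003,0.19,0,0,-0.66,0.2,0,0.003,0.19,0,0,-0.73,0.2,0,0.003,0.19,0,0,-0.73,0.2,0,0.003,0.19,0,0,-0.73,0.2])

```text
time_s: 13.38
position: [0.4337, 0.0474, 0.2408]
tool_rot: [3.142, -0.0, 1.63]
ft_force: [-0.2, 0.4, -0.4]
width: 0.599
grip_force: 0.0
```

```bash
python3 - <<'E'
from h import *
p=optics.capture("scene")
s=manip.sense()
print(s["position"],s["tool_rot"],s["width"],s["joint_pos"],s["ft_force"])
print(rel([.4335,.0486,.158],[np.pi,0,.06+np.pi/2]))
cv2.imwrite("pics/s3.png",cv2.resize(p["color"][90:240,180:380,::-1],None,fx=4,fy=4))
E
```

```text
[0.43378736 0.04726319 0.24076077] [ 3.14151101e+00 -2.81501306e-04  1.63022143e+00] 0.5984935214018111 [8.19657755e-02 9.37629290e-02 1.84069352e+00 2.99164055e-04
 1.20704826e+00 2.24342564e-02] [-0.37440423 -0.31027278 -0.19010328]
(array([ 0.0053, -0.0009,  0.331 ]), array([ 0.0001, -0.0002, -0.0004]))
```

View pics/s3.png

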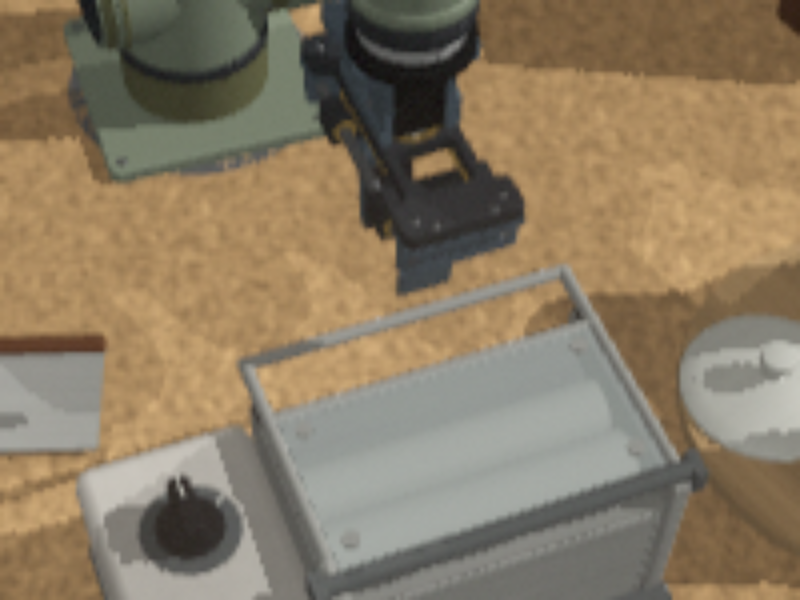

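The knob is back at rest at crop (180,490), and the gripper is above the middle of the bar. I'll descend and grip.

Call:
send_rows(motion=[0.003,0,0.12,0,0,0,0.2,0.003,0,0.22,0,0,0,0.2,0.003,0,0.3,0,0,0,0.2,0.003,0,0.327,0,0,0,0.2,0.003,0,0.327,0,0,0,0.2,0.003,0,0.327,0,0,0,-1,0.003,0,0.327,0,0,0,-1,0.003,0,0.327,0,0,0,-1,0.003,0,0.327,0,0,0,-1,0.003,0,0.327,0,0,0,-1], grip_force=30)

```text
time_s: 14.68
position: [0.4367, 0.048, 0.1596]
tool_rot: [3.134, -0.0, 1.631]
ft_force: [6.3, -1.4, -4.1]
width: 0.105
grip_force: 30.0
```

```bash
python3 - <<'E'
from h import *
s=manip.sense()
p=s["position"];print(p,s["tool_rot"],s["width"],s["ft_force"],s["joint_pos"])
A=R.from_euler("xyz",s["tool_rot"])
for a in np.linspace(0,1.05,11)[1:]:
    d=np.array([.182*(1-np.cos(a))*np.cos(.06),.182*(1-np.cos(a))*np.sin(.06),.182*np.sin(a)])
    print(round(a,3),(A.inv().apply(d)/.25).round(3))
E
```

```text
[0.43666312 0.04798895 0.15962813] [ 3.13441518e+00 -3.50284168e-05  1.63092551e+00] 0.10496400846770167 [ 6.30191546 -1.40500426 -4.11546992] [ 8.33736121e-02  1.69833479e-01  1.97351740e+00 -1.57542641e-04
  9.91065434e-01  2.33303785e-02]
0.105 [ 0.     0.005 -0.076]
0.21 [ 0.     0.017 -0.152]
0.315 [ 0.     0.037 -0.225]
0.42 [ 0.     0.065 -0.296]
0.525 [ 0.     0.101 -0.364]
0.63 [-0.     0.143 -0.428]
0.735 [-0.     0.191 -0.487]
0.84 [-0.     0.246 -0.54 ]
0.945 [-0.     0.306 -0.588]
1.05 [-0.     0.37  -0.629]
```

Width reads 9.6 mm, so the bar is held; it sits about 3 mm further back than the commanded pose. I'll lift along the arc, first half only.

Call:
send_rows(motion=[0,0.012,0,0,0,0,-1,0,0.015,-0.04,0,0,0,-1,0,0.017,-0.076,0,0,0,-1,0,0.029,-0.152,0,0,0,-1,0,0.049,-0.225,0,0,0,-1,0,0.077,-0.296,0,0,0,-1,0,0.113,-0.364,0,0,0,-1,0,0.113,-0.364,0,0,0,-1,0,0.113,-0.364,0,0,0,-1])

```text
time_s: 15.8
position: [0.4596, 0.049, 0.2496]
tool_rot: [-3.136, 0.001, 1.631]
ft_force: [-4.4, -1.0, -1.4]
width: 0.104
grip_force: 30.0
```

```bash
python3 - <<'E'
from h import *
s=manip.sense()
p=s["position"];print(p,s["tool_rot"],s["width"],s["ft_force"],s["joint_pos"])
H=np.array([.4367+.182,.157]);print("angle",np.arctan2(p[2]-.0025-.157,H[0]-p[0]),"r",np.hypot(p[2]-.1595,H[0]-p[0]))
E
```

```text
[0.45955844 0.04903224 0.24959318] [-3.13623165e+00  9.04844039e-04  1.63139599e+00] 0.10356554571402642 [-4.43304062 -0.96978302 -1.37894041] [ 8.19486796e-02  1.32233789e-01  1.77249184e+00 -8.34836237e-04
  1.24224623e+00  2.16229486e-02]
angle 0.5151349240000914 r 0.18287376911200146
```

The guard is at 0.515 rad and the radius comes out at 183 mm, so it tracks well. I'll continue to 60°.

Call:
send_rows(motion=[0,0.018,-0.032,0,0,0,-1,0,0.038,-0.064,0,0,0,-1,0,0.086,-0.123,0,0,0,-1,0,0.141,-0.176,0,0,0,-1,0,0.201,-0.224,0,0,0,-1,0,0.235,-0.246,0,0,0,-1,0,0.265,-0.266,0,0,0,-1,0,0.265,-0.266,0,0,0,-1,0,0.265,-0.266,0,0,0,-1,0,0.265,-0.266,0,0,0,-1,0,0.265,-0.266,0,0,0,-1])

```text
time_s: 17.18
position: [0.5261, 0.0522, 0.3194]
tool_rot: [-3.14, 0.003, 1.631]
ft_force: [-10.0, -5.2, 11.1]
width: 0.103
grip_force: 30.0
```

```bash
python3 - <<'E'
from h import *
p_=optics.capture("scene")
s=manip.sense()
p=s["position"];print(p,s["tool_rot"],s["width"],s["ft_force"],s["grip_force"])
H=np.array([.4367+.182,.157]);print("angle",np.arctan2(p[2]-.0025-.157,H[0]-p[0]),"r",np.hypot(p[2]-.1595,H[0]-p[0]))
cv2.imwrite("pics/s4.png",cv2.resize(p_["color"][60:260,150:400,::-1],None,fx=3,fy=3))
E
```

```text
[0.5260758  0.05219044 0.31935501] [-3.13958895e+00  2.84110390e-03  1.63115749e+00] 0.10657100016966518 [-9.68701231 -4.54356875 10.71420702] 30.006887912750244
angle 1.0456419079562542 r 0.1847508229321359
```

View pics/s4.png

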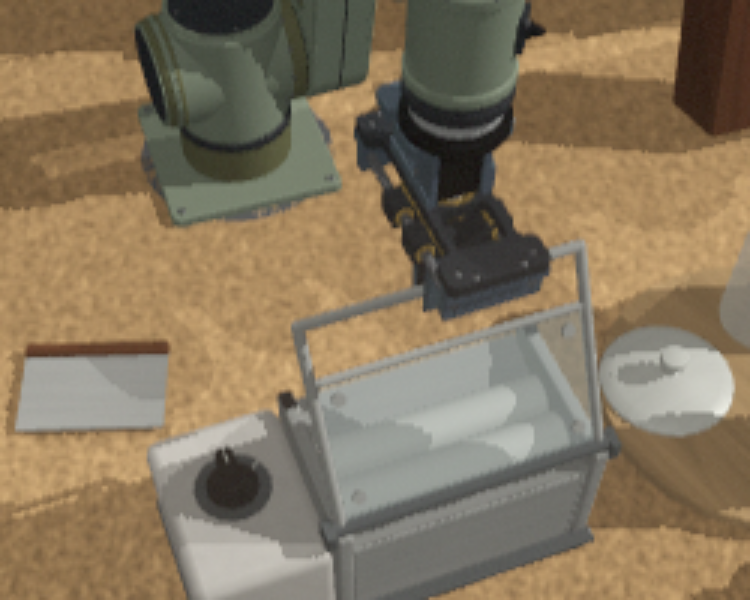

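The guard is lifted and held by its bar, whose ends show at full-image (249,169) and (344,142). The knob is at rest and the objects are undisturbed. I'll check the angle against those pixels before handing in.

```bash
python3 - <<'E'
from h import *
p=optics.capture("scene"); W=V+[.003,0,0]
px=np.array([[169,249],[142,344.3]])
e=lambda a:(proj(p,s2w(W,[(.072-.182*np.cos(a),y,.157+.182*np.sin(a)) for y in(-.119,.119)]))-px)
for a in (.9,.95,1.,1.047,1.1,1.15): print(a,e(a).round(1).tolist())
s=manip.sense();print(s["position"],s["joint_velocities"].round(4),s["ft_force"])
E
```

```text
0.9 [[-2.9, -2.7], [-3.3, -6.5]]
0.95 [[-2.1, -1.7], [-2.8, -4.8]]
1.0 [[-1.1, -0.7], [-2.1, -3.1]]
1.047 [[-0.0, 0.2], [-1.2, -1.4]]
1.1 [[1.5, 1.4], [-0.1, 0.5]]
1.15 [[3.1, 2.6], [1.2, 2.4]]
[0.52603514 0.05217381 0.31936372] [-0.001  -0.0018  0.001   0.0007 -0.0005 -0.0021] [-11.01241672  -4.04310375   9.84860261]
```

The image agrees, at about 1.06 rad, and the arm is still.

```bash
python3 -c "
from h import *
print(workorder.job_done())"
```

```text
the job is handed in; nothing more can be done
None
```

I turned the jog knob to its stop with the guard shut, held it for about a second and let it spring back, then lifted the guard to about 60° (1.05–1.06 rad measured); I handed in still holding it, with no verdict reported back.

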